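File the sample case in the drawer

TASK

Pull the blue-fronted drawer of the grey sample cabinet out to its stop. Then take the flat orange sample case off its sloped rest and stand it upright on one of its short ends in the drawer's one free bay (the empty gap between the two white dividers), on the bay floor and not leaning. Leave the drawer fully out and the case standing free, and leave the rollers, the bottle and the red basket where they are.

Things in the scene. Friction and masses are not known exactly. Their poses are not given: they have to be found in the camera images.
- cabinet_front (a point): Middle of the top front edge of the cabinet's carcass, just behind the shut drawer front. Grey steel cabinet fixed to the bench, 170 wide (y), 235 deep behind this edge (x), 150 mm high. x points from front to back: the drawer slides out along -x; the cabinet may stand turned. Steel trays 35 mm high are fixed on its top from 120 mm behind this edge.
- drawer (a joint): Drawer slide, m: 0 shut, 0.165 at its stop; may start ajar. About 3 N moves it; it stays where left. Above the bench: side walls reach 60 mm; drawer front (15 mm thick) spans 4 to 144 mm. Inside, from the front: two full parts boxes (tops below 60 mm), white divider, free bay, white divider, two more full boxes mostly left inside the cabinet.
- drawer_handle (a point): Middle of the drawer's bar handle: a round level steel bar, 12 mm thick, 90 mm long along the cabinet's y, its axis 40 mm in front of the drawer front, on two 8 mm posts 80 mm apart. The axis is 120 mm above the bench, 30 mm below the cabinet's top. Moves with the drawer; axes as the cabinet's.
- bay (a point): Where the centre of the free bay's floor lies once the drawer is at its stop: a fixed point, 47 mm in front of the cabinet's front edge; axes as the cabinet's. Before that the bay is further back by the travel left. The bay is 46 mm along x (between dividers) by 128 mm along y; floor 20 mm above the bench; dividers 40 mm high; 118 mm behind the drawer front.
- sample_case: Flat closed orange case, white paper patch on its upper face, black seam, 100 long (x) x 64 wide (y) x 24 thick (z) mm, rigid, about 0.2 kg, lying loose on the sloped rest. Origin: centre of its under face, 12 mm below its centre; x along its length towards the end that starts higher; z out of the patched face. Either short end may go down in the bay, either large face may look to the front.
- inspection_rest: Dark sloped rest fixed to the bench, which holds the case at 40 degrees: its low end nearer the robot against a lip that stands 12 mm proud of the slope. Slope plate, lip and props are 46 mm wide at most, so the case overhangs 9 mm each side; base plate 120 (x) x 100 (y) x 12 mm. Origin: centre of its underside; x towards the high end. The case's high end is about 84 to 103 mm above the bench.
- roller_a: Black rubber roller, 56 mm across, 28 mm high, standing on the bench near the robot; to be left alone. Origin: centre of its underside.
- roller_b: Another such roller, beyond the rest; to be left alone.
- bottle: Clear bottle with a white cap, 66 mm across, 140 mm high, to be left alone. Origin: centre of its underside.
- red_basket: Open red basket, 150 (x) x 110 (y) x 50 mm high, to the left; to be left alone. Origin: centre of its underside.
There are look-alikes about, which are no part of the job. There is more than one size of the sample_case; the one meant has the size given above.

How it is judged:
By the outcome, as a careful person would: the job done as asked, in the order asked, and still so for the second after the job is handed in, with the robot touching nothing.
It also fails if it takes over 64 s, if anything falls off the work surface, if the arm or the gripper's body presses on something with over 40 N, if the wrist force passes 120 N, or if a joint passes its speed limit or range.

ROBOT

A 6-joint arm with a two-finger parallel gripper is mounted at the origin on the work surface. World frame = base frame: x ahead of the robot, y to its left, z up, the work surface at z = 0. Lengths are in mm, angles in rad, forces in N, time in s.
With the tool pointing down it reaches from about 275 to 1000 mm from the base axis. Payload 8.4 kg.
Tool frame: the origin (TCP) lies midway between the tips of the shut fingers; the grasp point (between the pads) lies 19 mm behind it; z points along the fingers, y is the line along which they close (so a half turn about z gives the same grasp; the last joint's range is limited). The gripper opens to 85 mm and grips with 20 to 120 N. Pads are 22 mm wide; open, the fingers measure 114 mm over their backs; the gripper's body (76 mm by 85 mm) begins 54 mm behind the grasp point. The pads swing forward as they close: fully open they stand 13 mm farther back than shut.
Start: joints at [1.273, 0.353, 1.633, -0, 1.155, -0.002], TCP at [182.189, 597.859, 210.781] pointing down, gripper open.
Joint ranges: [-2.63, 2.63], [-0.92, 2.1], [0.06, 2.66], [-1.3, 4.44], [0, 2.69], [-3.02, 3.02]. Speed limits (rad/s): [2.22, 2.22, 2.79, 3.14, 3.14, 3.14].

INTERFACE

Orientations are given as [roll, pitch, yaw] about the fixed x, y, z axes, in that order (R = Rz(yaw) Ry(pitch) Rx(roll)).
In Python, from rig import r, cams gives the robot as it stands. The module is installed in compiled form; this text tells all that it offers.
- The arm moves only by the tool send_rows, never from a script. Its argument "targets" is one flat list of numbers, 7 for each row, row after row: the shift along the tool's x, y, z in m, then the turn, a rotation vector about the tool's x, y, z in rad, then the opening, from -1 (shut) to 1 (fully open). In form: [tx, ty, tz, wx, wy, wz, fingers, tx, ty, tz, wx, wy, wz, fingers, ...]. A call has 1 to 12 rows; each row is the pose to reach, as a shift and turn from the pose commanded when the call began, along the tool's axes at that moment; what a row does not reach only later rows make up. A row lasts 1/12 s, in which the tool goes at most 41.7 mm and 7.16 degrees, less where a joint would pass 70% of its speed; a pose out of reach is approached as far as the arm can. A call with a gripper value outside its range is refused whole. The fingers move at their own pace and stop on an object; "grip_force" is the grip in N (left out, the last holds). Time passes only in rows, so rows that repeat a pose let the fingers close. It gives the time, the measured TCP pose, the force, the opening and the grip force at its end, in the units of the state.
- r.sense(): the state, without advancing time (a new reading comes with each control period).
- cams.grab_frame(name): name is "scene" or "top" or "wrist"; returns a dict with "color" (400x640x3 uint8, blue, green, red), "fx", "fy", "cx", "cy" (pixels), "xyz" and "attitude" of the camera in the world. Camera axes: x right, y down, z forward; pixel columns grow to the right and rows downward; lengths in mm; the calibration is good to about 2 mm. The wrist camera is an equidistant fisheye: a pixel r from the principal point sees the ray r / f radians off the axis. A picture is of the moment at which its call begins. There is no depth.
- r.sign_off(): hands the job in; it is judged then, once.
The state is a dict: "clock": time; "qpos": joint angles; "qvel": joint speeds; "joint_efforts": joint torques, N m; "eef_pos": TCP position; "tcp_rot": TCP orientation; "contact_force": force on the tool from outside, world axes, zero at the start; "wrist_torque": the same for the moment, N m; "opening": opening from 0.0 (shut) to 1.0 (fully open); "grasp_force": force on a finger pad.
Only numpy, scipy, OpenCV 4.12 (cv2) and the standard library are available. Lean on these libraries where they do the work, as an engineer would, in place of code of your own. Each camera call takes 0.05 s, during which the arm holds its last target. There are 200 camera calls.

## Working session

There is one attempt and no reset: what is moved stays moved. The work goes in short steps, Python scripts to look and compute and a tool call to move; the robot and the scene stay as the last step left them, time stands still between calls to the robot, and variables do not carry over. Pictures are saved under pics/ and viewed, at most 13 in all, crops included, and the job is handed in when it is done.

Besides the shell and the picture viewer there is one more tool, called after "Emit:" as name(argument=value, ...) on one line, values as JSON. send_rows: Moves the arm, as the interface text tells. Its arguments: {"type":"object","properties":{"targets":{"type":"array"},"grip_force":{"type":"number"}},"required":["targets"]}

```bash
mkdir -p pics
cat > h.py <<'E'
import numpy as np, cv2
from scipy.spatial.transform import Rotation as Rn
from rig import r, cams
E
python3 - <<'E'
from h import *
for n in ("scene","top"):
    f=cams.grab_frame(n); cv2.imwrite(f"pics/{n}0.png",f["color"])
    print(n,{k:np.round(v,4) for k,v in f.items() if k!="color"})
print(r.sense())
E
```

```text
scene {'fx': np.float64(406.3591), 'fy': np.float64(406.3591), 'cx': np.float64(317.078), 'cy': np.float64(202.4199), 'xyz': array([905.7625, 790.672 , 810.2336]), 'attitude': array([-2.3438,  0.0125,  2.6073])}
top {'fx': np.float64(450.8485), 'fy': np.float64(450.8485), 'cx': np.float64(322.3652), 'cy': np.float64(201.6686), 'xyz': array([ 249.5427,  159.4833, 1415.3852]), 'attitude': array([-2.9271e+00, -9.0000e-04, -1.6493e+00])}
{'clock': 0.1, 'qpos': array([ 1.27258518e+00,  3.53600617e-01,  1.63406325e+00, -3.85058469e-05,
        1.15520520e+00, -2.44489062e-03]), 'qvel': array([-0.00063268, -0.00123375, -0.00109203, -0.00053954,  0.00110415,
        0.00259605]), 'joint_efforts': array([-3.93407900e-04, -6.06361055e+01, -3.42819536e+01, -1.59721861e-05,
        3.84407569e-03, -3.66844279e-05]), 'eef_pos': array([182.07482766, 597.41138917, 210.12171239]), 'tcp_rot': array([-3.14031616e+00,  3.20874887e-05,  2.84584199e+00]), 'contact_force': array([0.54353188, 0.017141  , 0.27645369]), 'wrist_torque': array([-0.02020369,  0.0274314 ,  0.0072396 ]), 'grasp_force': 0.0, 'opening': 0.9951885259966189}
```

View pics/scene0.png

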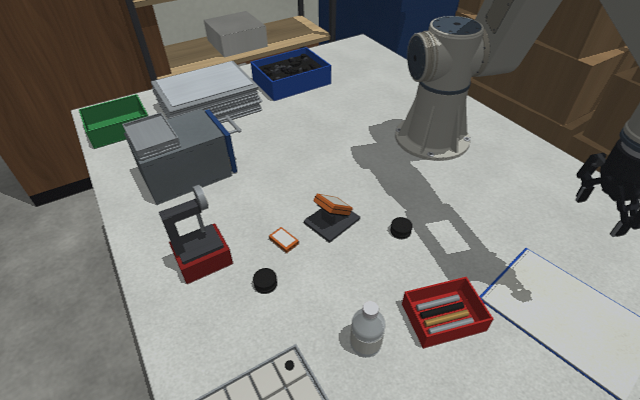

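View pics/top0.png

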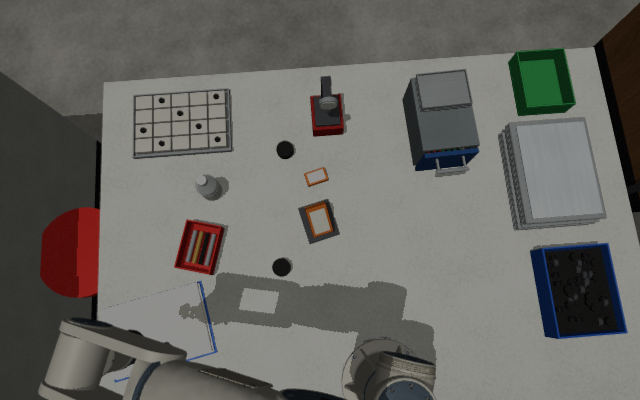

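The top view shows the cabinet at (440,120), its handle at (452,172), and the rest with a case at (319,219). Candidates for the case are the orange case on the rest, top (319,219) / scene (333,204), and a smaller orange case lying on the bench, top (316,176) / scene (284,239). I choose the one on the rest and check it in a crop.

Run:
```python
import cv2,numpy as np
t=cv2.imread("pics/top0.png");s=cv2.imread("pics/scene0.png")
c=lambda im,x,y,w,h:cv2.resize(im[y:y+h,x:x+w],(400,300),interpolation=cv2.INTER_CUBIC)
cv2.imwrite("pics/crop1.png",np.vstack([np.hstack([c(t,290,195,64,48),c(t,398,66,96,120)]),np.hstack([c(s,295,185,80,60),c(s,115,100,140,105)])]))
```

```text
(no output)
```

View pics/crop1.png

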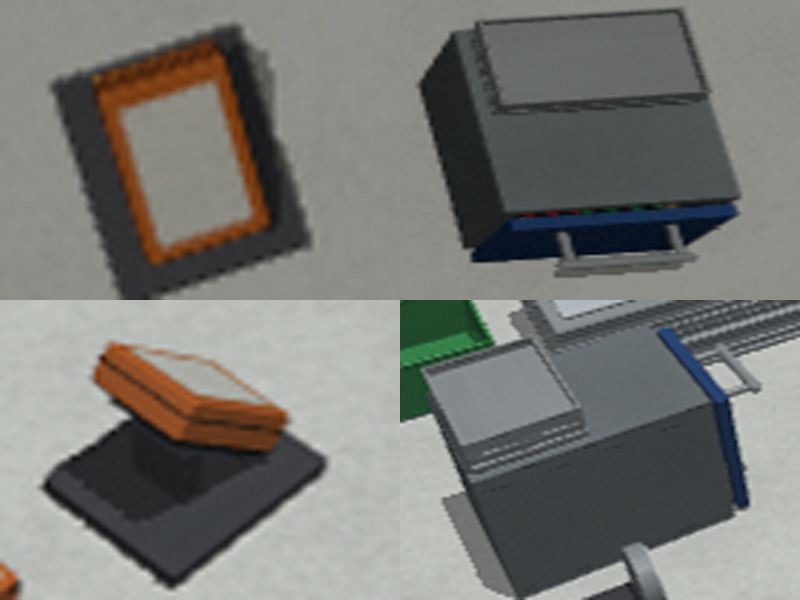

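The crop confirms it: the full-size case sits on the dark rest, its high end away from the robot. The drawer is slightly ajar. Now I fit the poses from the corner pixels.

```bash
cat >> h.py <<'E'
from scipy.optimize import least_squares
CAL={}
def cal(n):
    if n not in CAL: CAL[n]=cams.grab_frame(n)
    return CAL[n]
def proj(n,P):
    f=cal(n); q=Rn.from_euler('xyz',f["attitude"]).inv().apply(np.atleast_2d(P)-f["xyz"])
    return np.c_[f["fx"]*q[:,0]/q[:,2]+f["cx"], f["fy"]*q[:,1]/q[:,2]+f["cy"]]
def fit(model,obs,p0):
    fun=lambda p: np.concatenate([(proj(n,model(p,k))-np.array(uv)).ravel() for n,k,uv in obs])
    s=least_squares(fun,p0,loss='soft_l1',x_scale=np.where(np.abs(p0)>5,100,1.)); return s.x,fun(s.x).reshape(-1,2)
E
python3 - <<'E'
from h import *
Z=lambda y:Rn.from_euler('z',y)
cab=lambda p,k:np.r_[p[:2],0]+Z(p[2]).apply(k(p))
C=lambda x,y,z:(lambda p:np.array([x,y,z]))
H=lambda x,y:(lambda p:np.array([-p[3]-15-40+x,y,120.]))
F=lambda y:(lambda p:np.array([-p[3]-15,y,144.]))
obs=[("top",C(0,85,150),(423.2,150)),("top",C(0,-85,150),(479.6,145.2)),("top",C(235,85,150),(411.2,78.8)),
("scene",C(0,85,150),(224.2,136.1)),("scene",C(0,-85,150),(204.3,110.5)),("scene",C(235,85,150),(139.5,163)),
("top",H(0,45),(435.2,173.6)),("top",H(0,-45),(469.3,169.2))]
x,e=fit(cab,obs,np.array([400.,-200,0,.01])); print("cab",x.round(3));print(e.round(1))
# rest: x,y,yaw
rest=lambda p,k:np.r_[p[:2],0]+Z(p[2]).apply(k)
obs=[("top",np.array([60,50,12.]),(298.8,208.6)),("top",np.array([60,-50,12.]),(328.4,199.5)),("top",np.array([-60,-50,12.]),(339.6,233.9)),("top",np.array([-60,50,12.]),(310.5,243)),
("scene",np.array([60,50,12.]),(295+170/5,185+275/5)),("scene",np.array([60,-50,12.]),(304,185+182/5)),("scene",np.array([-60,50,12.]),(295+325/5,185+160/5))]
x,e=fit(rest,obs,np.array([300.,150,0])); print("rest",x.round(3));print(e.round(1))
case=lambda p,k:p[:3]+(Z(p[3])*Rn.from_euler('y',-np.radians(40))).apply(k)
K=lambda x,y,z:np.array([50*x,32*y,12*z])
obs=[("top",K(1,1,-1),(304.9,207.8)),("top",K(1,-1,-1),(324.4,201.7)),("top",K(-1,1,1),(314,237.1)),("top",K(-1,-1,1),(333.2,231)),
("scene",K(1,-1,-1),(295+95/5,185+80/5)),("scene",K(1,1,-1),(295+183/5,185+141/5)),("scene",K(1,-1,1),(295+112/5,185+44/5)),("scene",K(-1,1,1),(295+287/5,185+115/5)),("scene",K(-1,1,-1),(295+278/5,185+150/5))]
x,e=fit(case,obs,np.array([300.,150,60,0])); print("case centre",x.round(3));print(e.round(1))
E
```

```text
cab [ 6.55060e+02 -2.53693e+02  2.10000e-02  7.43600e+00]
[[-0.9  1. ]
 [-0.3  0.4]
 [-0.1 -0.7]
 [-0.3 -1.5]
 [-1.8 -2.8]
 [ 0.1 -0.1]
 [ 1.3 -0.7]
 [-3.   0.8]]
rest [4.93199e+02 1.51112e+02 2.34000e-01]
[[-1.  -0.7]
 [-0.7 -1. ]
 [-0.   0.1]
 [-1.3  0.8]
 [ 0.1 -0.9]
 [-1.2 -2.4]
 [ 0.2 -1.6]]
case centre [4.87005e+02 1.50560e+02 5.67520e+01 2.61000e-01]
[[-1.2  0.6]
 [-0.7 -0.2]
 [-0.   1.8]
 [ 0.3  1.1]
 [-1.4  0.2]
 [-0.9  0.3]
 [-0.7 -0.8]
 [ 1.5 -0.4]
 [-0.8  0.3]]
```

```bash
cat >> h.py <<'E'
def rel(*targets, st=None):
    "targets: (xyz mm, Rotation) in the world -> shift m, rotvec in current tool frame"
    s=st or r.sense(); R0=Rn.from_euler('xyz',s["tcp_rot"])
    for p,R in targets:
        print((R0.inv().apply(np.array(p)-s["eef_pos"])/1000).round(4).tolist(), (R0.inv()*R).as_rotvec().round(4).tolist())
def tool(tilt,yaw,roll=np.pi):
    # tool pointing down, turned by yaw; tilt>0: tool z leans to +heading (heading 0 = world x rotated by head)
    return Rn.from_euler('xyz',[roll,0,yaw])
E
python3 - <<'E'
from h import *
rel(([560,-255,260],tool(0,np.pi/2+.021)))
f=cams.grab_frame("wrist"); cv2.imwrite("pics/w0.png",f["color"]); s=r.sense()
R0=Rn.from_euler('xyz',s["tcp_rot"]); print(R0.inv().apply(f["xyz"]-s["eef_pos"]),(R0.inv()*Rn.from_euler('xyz',f["attitude"])).as_matrix().round(3), f["fx"],f["cx"],f["cy"])
E
```

```text
[-0.61, -0.7055, -0.0491] [-0.0007, 0.0005, 1.254]
[  75.96027059    0.41846141 -163.81272555] [[-0.    -0.956 -0.294]
 [ 1.    -0.001  0.001]
 [-0.001 -0.294  0.956]] 309.70691628693146 321.62914469424777 196.30833587991305
```

Emit:
send_rows(targets=[-0.61, -0.7055, -0.049, 0, 0, 1.254, -0.1, -0.61, -0.7055, -0.049, 0, 0, 1.254, -0.1, -0.61, -0.7055, -0.049, 0, 0, 1.254, -0.1, -0.61, -0.7055, -0.049, 0, 0, 1.254, -0.1, -0.61, -0.7055, -0.049, 0, 0, 1.254, -0.1, -0.61, -0.7055, -0.049, 0, 0, 1.254, -0.1, -0.61, -0.7055, -0.049, 0, 0, 1.254, -0.1, -0.61, -0.7055, -0.049, 0, 0, 1.254, -0.1, -0.61, -0.7055, -0.049, 0, 0, 1.254, -0.1, -0.61, -0.7055, -0.049, 0, 0, 1.254, -0.1, -0.61, -0.7055, -0.049, 0, 0, 1.254, -0.1, -0.61, -0.7055, -0.049, 0, 0, 1.254, -0.1])

```text
clock: 1.25
eef_pos: [384.8, 139.5, 237.4]
tcp_rot: [3.141, -0.0, 1.591]
contact_force: [1.9, 1.4, -0.2]
opening: 0.455
grasp_force: 0.0
```

Run:
```python
from h import *
rel(([560,-255,260],tool(0,np.pi/2+.021)))
```

```text
[-0.3979, 0.1672, -0.0226] [0.0008, -0.0003, -0.0008]
```

Emit:
send_rows(targets=[-0.398, 0.167, -0.0226, 0, 0, 0, -0.1, -0.398, 0.167, -0.0226, 0, 0, 0, -0.1, -0.398, 0.167, -0.0226, 0, 0, 0, -0.1, -0.398, 0.167, -0.0226, 0, 0, 0, -0.1, -0.398, 0.167, -0.0226, 0, 0, 0, -0.1, -0.398, 0.167, -0.0226, 0, 0, 0, -0.1, -0.398, 0.167, -0.0226, 0, 0, 0, -0.1, -0.398, 0.167, -0.0226, 0, 0, 0, -0.1, -0.398, 0.167, -0.0226, 0, 0, 0, -0.1, -0.398, 0.167, -0.0226, 0, 0, 0, -0.1, -0.398, 0.167, -0.0226, 0, 0, 0, -0.1, -0.398, 0.167, -0.0226, 0, 0, 0, -0.1])

```text
clock: 2.25
eef_pos: [560.9, -256.7, 259.2]
tcp_rot: [3.141, 0.001, 1.589]
contact_force: [-0.3, 1.0, 0.4]
opening: 0.449
grasp_force: 0.0
```

Run:
```python
from h import *
f=cams.grab_frame("wrist"); cv2.imwrite("pics/w1.png",f["color"]); np.savez("w1.npz",**f); print(r.sense()["eef_pos"])
f=cams.grab_frame("scene"); cv2.imwrite("pics/s1.png",f["color"])
```

```text
[ 559.87546619 -254.47813115  258.98475896]
```

View pics/w1.png

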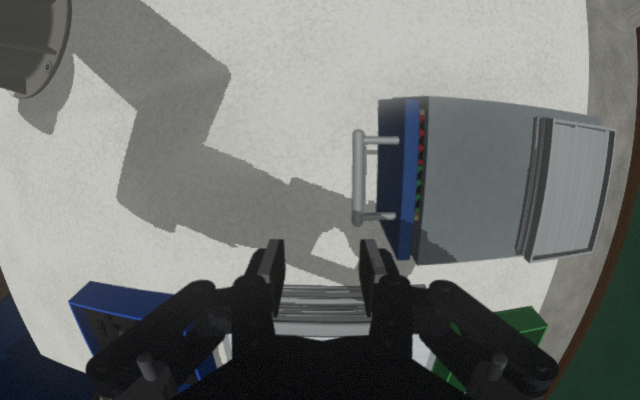

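The wrist view shows the bar handle from (358,131) to (359,223), the carcass front edge from (428,97) to (424,263), and the drawer front's blue top. I project these onto their known heights.

```bash
cat >> h.py <<'E'
def wray(f,uv,z):
    d=np.array(uv)-[f["cx"],f["cy"]]; rr=np.hypot(*d); th=rr/f["fx"]
    v=np.r_[d/max(rr,1e-9)*np.sin(th),np.cos(th)]
    v=Rn.from_euler('xyz',f["attitude"]).apply(v); return f["xyz"]+v*(z-f["xyz"][2])/v[2]
E
python3 - <<'E'
from h import *
f=np.load("w1.npz")
for n,uv,z in [("hL",(358.5,131.5),120),("hR",(358.5,223),120),("cL",(429,97),150),("cR",(427,263),150),("bk1",(615,128),185),("bk2",(594,251),185),("dfL",(380,99),144),("dfR",(409,258),144)]: print(n,wray(f,uv,z).round(1))
g=cv2.imread("pics/w1.png")[85:275,340:500]
cv2.imwrite("pics/w1c.png",cv2.resize(g,None,fx=3,fy=3,interpolation=cv2.INTER_CUBIC))
E
```

```text
hL [ 595.4 -206.8  120. ]
hR [ 600.1 -302.8  120. ]
cL [ 655.5 -169.3  150. ]
cR [ 672.2 -336.   150. ]
bk1 [ 882.  -169.6  185. ]
bk2 [ 892.6 -317.8  185. ]
dfL [ 611.1 -174.3  144. ]
dfR [ 653.2 -332.6  144. ]
```

View pics/w1c.png

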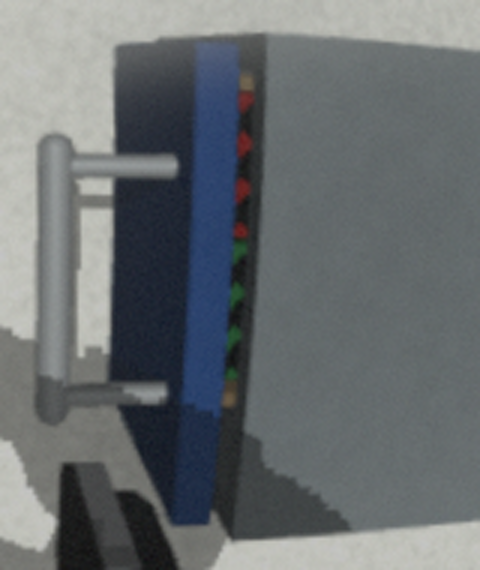

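Run:
```python
from h import *
f=np.load("w1.npz")
P=[]
for n,uv,z in [("hL",(358.7,130),120),("hR",(356.7,226),120),("cL",(428.7,96.7),150),("cR",(417.7,265),150),("fL",(405.7,99),144),("fR",(398,259.3),144),("bL",(419.7,99),144),("bR",(409.7,259.3),144)]:
    p=wray(f,uv,z); P.append(p); print(n,p.round(1))
for i in range(0,8,2):
    d=P[i]-P[i+1]; print("len",np.hypot(*d[:2]),"yaw",np.arctan2(-d[0],d[1]),"mid",(P[i]+P[i+1])/2)
```

```text
hL [ 595.6 -205.4  120. ]
hR [ 598.4 -306.2  120. ]
cL [ 655.2 -169.1  150. ]
cR [ 662. -338.  150.]
fL [ 635.  -172.8  144. ]
fR [ 641.3 -333.9  144. ]
bL [ 648.5 -171.7  144. ]
bR [ 654.2 -334.2  144. ]
len 100.93010194951525 yaw 0.027370227549073086 mid [ 596.97471302 -255.80186145  120.        ]
len 169.07677834795646 yaw 0.0404729364563607 mid [ 658.58991719 -253.54120847  150.        ]
len 161.24516317293742 yaw 0.0386396162720614 mid [ 638.15430015 -253.34442004  144.        ]
len 162.5780756885246 yaw 0.03484237054554604 mid [ 651.35727479 -252.9669945   144.        ]
```

Handle at (597.5, −255.3), cabinet yaw 0.036; bay at about (611.3, −255.4). The drawer is about 6.5 mm ajar.

Run:
```python
from h import *
R=tool(0,np.pi/2+.036)
rel(([597.5,-255.3,180],R),([597.5,-255.3,102],R))
```

```text
[-0.003, 0.0382, 0.0789] [-0.0011, -0.0009, -0.0163]
[-0.0031, 0.0383, 0.1569] [-0.0011, -0.0009, -0.0163]
```

Emit:
send_rows(targets=[-0.003, 0.038, 0.04, 0, 0, -0.016, -0.3, -0.003, 0.038, 0.079, 0, 0, -0.016, -0.3, -0.003, 0.038, 0.079, 0, 0, -0.016, -0.3, -0.003, 0.038, 0.1, 0, 0, -0.016, -0.3, -0.003, 0.038, 0.12, 0, 0, -0.016, -0.3, -0.003, 0.038, 0.14, 0, 0, -0.016, -0.3, -0.003, 0.038, 0.157, 0, 0, -0.016, -0.3, -0.003, 0.038, 0.157, 0, 0, -0.016, -0.3, -0.003, 0.038, 0.157, 0, 0, -0.016, -0.3])

```text
clock: 3.1
eef_pos: [597.0, -254.1, 103.0]
tcp_rot: [-3.14, -0.001, 1.609]
contact_force: [1.1, -0.5, 0.5]
opening: 0.35
grasp_force: 0.0
```

Emit:
send_rows(targets=[0, 0, 0, 0, 0, 0, -1, 0, 0, 0, 0, 0, 0, -1, 0, 0, 0, 0, 0, 0, -1, 0, 0, 0, 0, 0, 0, -1, 0, 0, 0, 0, 0, 0, -1, 0, 0, 0, 0, 0, 0, -1], grip_force=40)

```text
clock: 3.6
eef_pos: [599.3, -255.6, 105.4]
tcp_rot: [3.138, 0.001, 1.608]
contact_force: [-1.1, 1.6, 8.6]
opening: 0.004
grasp_force: 4.7
```

Run:
```python
from h import *
f=cams.grab_frame("wrist")["color"]; t=cams.grab_frame("scene")["color"]
a=cv2.resize(f[60:360,200:500],(400,400)); b=cv2.resize(t[80:180,160:260],(400,400),interpolation=cv2.INTER_CUBIC)
cv2.imwrite("pics/g1.png",np.hstack([a,b])); s=r.sense(); print(s["opening"],s["grasp_force"],s["contact_force"],s["eef_pos"])
```

```text
-0.0005490006367261551 4.703497365117073 [-0.87852084  1.47853451  9.38979607] [ 599.24383143 -255.50926108  105.41501654]
```

View pics/g1.png

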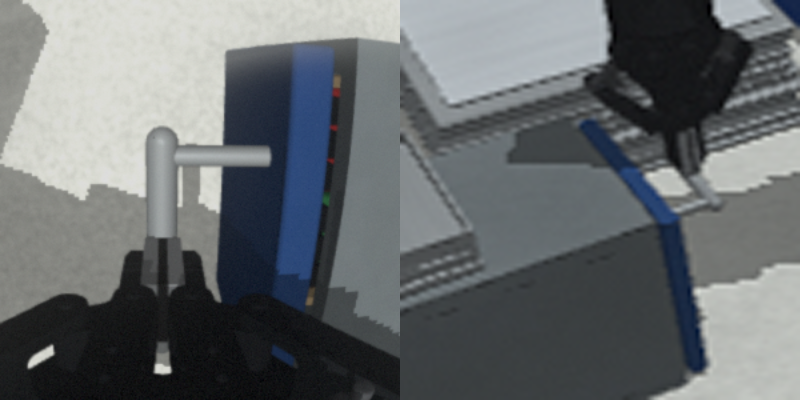

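Run:
```python
from h import *
f=cal("wrist")
def wproj(P):
    q=Rn.from_euler('xyz',f["attitude"]).inv().apply(np.array(P)-f["xyz"]); th=np.arctan2(np.hypot(q[0],q[1]),q[2]); return np.array([f["cx"],f["cy"]])+f["fx"]*th*q[:2]/np.hypot(q[0],q[1])
s=r.sense(); print(s["eef_pos"])
for dz in (0,10,19,30):
    P=s["eef_pos"]+[0,0,dz]; print(dz,"wrist crop",(wproj(P)-[200,60])*4/3,"scene crop",(proj("scene",P)[0]-[160,80])*4)
for y in (0,45): 
  P=np.array([597.5,-255.3+y,120]); print("bar",y,(wproj(P)-[200,60])*4/3,(proj("scene",P)[0]-[160,80])*4)
```

```text
[ 599.25254311 -255.56309545  105.41157859]
0 wrist crop [163.96985134 237.78009216] scene crop [290.25514983 189.67488665]
10 wrist crop [164.16200579 247.9012142 ] scene crop [288.19345093 178.63668541]
19 wrist crop [164.3526808  257.95979975] scene crop [286.31802965 168.59580243]
30 wrist crop [164.61206286 271.66768624] scene crop [283.99981979 156.18425832]
bar 0 [159.93761015 252.19725794] [289.51755496 173.01964377]
bar 45 [164.18191346 142.13396418] [312.42149901 201.69085361]
```

The crops show the bar running beneath the shut tips (crop (160,240)). The fingers rode over the bar, so the real tips sit higher than assumed. I go up, reopen, and descend about 18 mm deeper.

Emit:
send_rows(targets=[0, 0, -0.02, 0, 0, 0, -1, 0, 0, -0.02, 0, 0, 0, -0.3, 0, 0, -0.02, 0, 0, 0, -0.3, 0, 0, -0.02, 0, 0, 0, -0.3, 0, 0, -0.02, 0, 0, 0, -0.3, 0, 0, -0.02, 0, 0, 0, -0.3, 0, 0, -0.005, 0, 0, 0, -0.3, 0, 0, 0.01, 0, 0, 0, -0.3, 0, 0, 0.017, 0, 0, 0, -0.3, 0, 0, 0.017, 0, 0, 0, -0.3, 0, 0, 0.017, 0, 0, 0, -0.3])

```text
clock: 4.72
eef_pos: [597.5, -255.1, 85.1]
tcp_rot: [-3.14, -0.001, 1.608]
contact_force: [-0.2, -0.4, 0.8]
opening: 0.349
grasp_force: 0.0
```

Emit:
send_rows(targets=[0, 0, 0, 0, 0, 0, -1, 0, 0, 0, 0, 0, 0, -1, 0, 0, 0, 0, 0, 0, -1, 0, 0, 0, 0, 0, 0, -1, 0, 0, 0, 0, 0, 0, -1, 0, 0, 0, 0, 0, 0, -1])

```text
clock: 5.22
eef_pos: [598.5, -255.5, 86.4]
tcp_rot: [3.14, 0.001, 1.608]
contact_force: [-0.2, -0.4, 4.6]
opening: 0.121
grasp_force: 39.4
```

Emit:
send_rows(targets=[0, -0.008, 0, 0, 0, 0, -1, 0, -0.022, 0, 0, 0, 0, -1, 0, -0.037, 0, 0, 0, 0, -1, 0, -0.052, 0, 0, 0, 0, -1, 0, -0.067, 0, 0, 0, 0, -1, 0, -0.082, 0, 0, 0, 0, -1, 0, -0.097, 0, 0, 0, 0, -1, 0, -0.112, 0, 0, 0, 0, -1, 0, -0.127, 0, 0, 0, 0, -1, 0, -0.142, 0, 0, 0, 0, -1, 0, -0.15, 0, 0, 0, 0, -1, 0, -0.15, 0, 0, 0, 0, -1])

```text
clock: 6.22
eef_pos: [446.4, -260.8, 86.4]
tcp_rot: [-3.141, 0.0, 1.607]
contact_force: [-2.9, 0.7, 8.6]
opening: 0.117
grasp_force: 40.8
```

Emit:
send_rows(targets=[0, -0.003, 0, 0, 0, 0, -1, 0, -0.006, 0, 0, 0, 0, -1, 0, -0.008, 0, 0, 0, 0, -1, 0, -0.008, 0, 0, 0, 0, -1, 0, -0.008, 0, 0, 0, 0, -1])

```text
clock: 6.63
eef_pos: [440.1, -261.1, 86.4]
tcp_rot: [3.141, 0.0, 1.608]
contact_force: [-0.5, 1.8, 9.1]
opening: 0.124
grasp_force: 40.8
```

Emit:
send_rows(targets=[0, -0.002, 0, 0, 0, 0, -1, 0, -0.004, 0, 0, 0, 0, -1, 0, -0.006, 0, 0, 0, 0, -1, 0, -0.006, 0, 0, 0, 0, -1])

```text
clock: 6.97
eef_pos: [438.4, -261.3, 86.5]
tcp_rot: [3.133, 0.001, 1.606]
contact_force: [19.3, 8.7, -6.6]
opening: 0.123
grasp_force: 39.6
```

The stop is reached: about 19 N at handle x 438, as predicted. I ease off, open and rise.

Emit:
send_rows(targets=[0, 0.003, 0, 0, 0, 0, -1, 0, 0.003, 0, 0, 0, 0, -0.3, 0, 0.003, 0, 0, 0, 0, -0.3, 0, 0.003, 0, 0, 0, 0, -0.3, 0, 0.003, 0, 0, 0, 0, -0.3, 0, 0.003, -0.04, 0, 0, 0, -0.3, 0, 0.003, -0.08, 0, 0, 0, -0.3, 0, 0.003, -0.12, 0, 0, 0, -0.3, 0, 0.003, -0.16, 0, 0, 0, -0.3, 0, 0.003, -0.18, 0, 0, 0, 1, 0, 0.003, -0.18, 0, 0, 0, 1])

```text
clock: 7.88
eef_pos: [439.0, -262.7, 270.8]
tcp_rot: [3.135, 0.005, 1.608]
contact_force: [0.9, 0.6, 0.0]
opening: 0.617
grasp_force: 0.0
```

Run:
```python
from h import *
# hover for looking at the case: camera sits +76 along tool x; choose tool y across case width, yaw so j6 in range
yaw=np.pi+.245
print(r.sense()["qpos"].round(2),r.sense()["eef_pos"])
for y in (np.pi+.245,.245): rel(([500,150,260],tool(0,y)))
```

```text
[-0.54  0.11  1.81 -0.    1.21 -0.58] [ 438.99131482 -262.66762321  270.79311243]
[0.4102, 0.0761, 0.0094] [0.0008, 0.0094, -1.779]
[0.4102, 0.0761, 0.0094] [0.0088, -0.0008, 1.3626]
```

Emit:
send_rows(targets=[0.41, 0.076, 0.009, 0, 0, 1.3626, 1, 0.41, 0.076, 0.009, 0, 0, 1.3626, 1, 0.41, 0.076, 0.009, 0, 0, 1.3626, 1, 0.41, 0.076, 0.009, 0, 0, 1.3626, 1, 0.41, 0.076, 0.009, 0, 0, 1.3626, 1, 0.41, 0.076, 0.009, 0, 0, 1.3626, 1, 0.41, 0.076, 0.009, 0, 0, 1.3626, 1, 0.41, 0.076, 0.009, 0, 0, 1.3626, 1, 0.41, 0.076, 0.009, 0, 0, 1.3626, 1, 0.41, 0.076, 0.009, 0, 0, 1.3626, 1, 0.41, 0.076, 0.009, 0, 0, 1.3626, 1, 0.41, 0.076, 0.009, 0, 0, 1.3626, 1])

```text
clock: 8.88
eef_pos: [497.4, 155.0, 255.4]
tcp_rot: [-3.14, 0.001, 0.271]
contact_force: [-0.9, -0.8, 0.1]
opening: 1.002
grasp_force: 0.0
```

Emit:
send_rows(targets=[0, 0, 0, 0, 0, 0, 1, 0, 0, 0, 0, 0, 0, 1])

```text
clock: 9.05
eef_pos: [497.0, 151.5, 255.4]
tcp_rot: [3.141, 0.002, 0.28]
contact_force: [-0.3, -1.8, 0.2]
opening: 1.0
grasp_force: 0.0
```

Run:
```python
from h import *
f=cams.grab_frame("wrist"); cv2.imwrite("pics/w2.png",f["color"]); np.savez("w2.npz",**f); print(r.sense()["eef_pos"],r.sense()["qpos"])
f=cams.grab_frame("top")["color"]; cv2.imwrite("pics/t2.png",f)
```

```text
[497.03696728 150.65322951 255.67209432] [ 2.91784623e-01  1.45659787e-01  1.80408446e+00 -5.72017341e-04
  1.19372484e+00  1.58311368e+00]
```

View pics/w2.png

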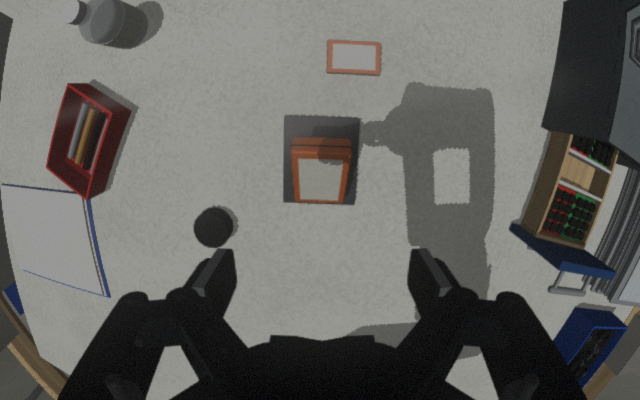

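The wrist view shows the case at (291–353, 138–205), roller_a at (213,227), and the open drawer with its empty bay near (580,170). I refine the case pose with a silhouette fit over three views.

```bash
cat > cf.py <<'E'
from h import *
def wprojf(f,P):
    q=Rn.from_euler('xyz',f["attitude"]).inv().apply(P-f["xyz"]); h=np.hypot(q[:,0],q[:,1]); th=np.arctan2(h,q[:,2]); return np.array([f["cx"],f["cy"]])+(f["fx"]*th/h)[:,None]*q[:,:2]
BOX=np.array([[a*50,b*32,c*12] for a in(-1,1) for b in(-1,1) for c in(-1,1)],float)
A=np.linspace(0,2*np.pi,32,endpoint=False); D=np.c_[np.cos(A),np.sin(A)]
def mask(im,box):
    x0,y0,x1,y1=box; h=cv2.cvtColor(im,cv2.COLOR_BGR2HSV)[y0:y1,x0:x1]
    m=((h[...,0]<20)&(h[...,1]>110)&(h[...,2]>50)).astype(np.uint8)
    n,l,st,_=cv2.connectedComponentsWithStats(m); k=1+np.argmax(st[1:,4]); v,u=np.nonzero(l==k)
    return np.c_[u+x0,v+y0]
def supp(uv,half): return (uv@D.T).max(0)+half*np.abs(D).max(1)
E
python3 - <<'E'
from cf import *
f=dict(np.load("w2.npz")); s0=cv2.imread("pics/scene0.png"); t0=cv2.imread("pics/top0.png")
V=[(lambda P:wprojf(f,P),mask(f["color"],(270,100,380,220)),"w"),(lambda P:proj("scene",P),mask(s0,(305,185,365,225)),"s"),(lambda P:proj("top",P),mask(t0,(298,197,342,243)),"t")]
for sel in ("wst","w","s","t"):
    def fun(p):
        P=p[:3]+Rn.from_euler('ZY',[p[3],-np.radians(40)]).apply(BOX)
        return np.concatenate([supp(pr(P),0)-supp(m,0.4) for pr,m,n in V if n in sel])
    s=least_squares(fun,[487,150,59,.25],x_scale=[10,10,10,.1],loss='soft_l1'); print(sel,s.x.round(3),"rms px",np.sqrt(np.mean(s.fun**2)).round(2))
E
```

```text
wst [4.87004e+02 1.50800e+02 5.48340e+01 2.65000e-01] rms px 2.73
w [4.75482e+02 1.49319e+02 1.78250e+01 2.55000e-01] rms px 1.55
s [ 4.56278e+02  9.95250e+01 -1.70400e+00  2.24000e-01] rms px 0.63
t [4.98126e+02 1.50318e+02 1.36830e+01 2.33000e-01] rms px 0.36
```

Run:
```python
from cf import *
f=dict(np.load("w2.npz")); s0=cv2.imread("pics/scene0.png"); t0=cv2.imread("pics/top0.png")
V=[(lambda P:wprojf(f,P),mask(f["color"],(270,100,380,220)),"w"),(lambda P:proj("scene",P),mask(s0,(305,185,365,225)),"s"),(lambda P:proj("top",P),mask(t0,(298,197,342,243)),"t")]
for sel in ("wst","wt","w","s","t"):
    def fun(p):
        P=np.r_[p[:2],61.4]+Rn.from_euler('ZY',[p[2],-np.radians(40)]).apply(BOX)
        return np.concatenate([supp(pr(P),0)-supp(m,0.4) for pr,m,n in V if n in sel])
    s=least_squares(fun,[487,150,.25],x_scale=[10,10,.1],loss='soft_l1'); print(sel,s.x.round(3),"rms px",np.sqrt(np.mean(s.fun**2)).round(2))
for n,m in [(v[2],v[1]) for v in V]: print(n,m.min(0),m.max(0))
o=f["color"].copy()
for p in (s.x,):pass
h=[cv2.convexHull(v[1].astype(np.int32)).reshape(-1,2).tolist() for v in V]
def fun3(x,y,yaw): return np.r_[x,y,61.4]+Rn.from_euler('ZY',[yaw,-np.radians(40)]).apply(BOX)
for im,v,n in ((f["color"],V[0],"w"),(s0,V[1],"s"),(t0,V[2],"t")):
    k=6; u0=v[1].min(0)-8; u1=v[1].max(0)+8; c=cv2.resize(im[u0[1]:u1[1],u0[0]:u1[0]],None,fx=k,fy=k,interpolation=cv2.INTER_CUBIC)
    q=((v[0](fun3(485,150.5,.25))-u0+.5)*k).astype(int)
    for i in range(8):
        for j in range(i):
            if bin(i^j).count("1")==1: cv2.line(c,tuple(map(int,q[i])),tuple(map(int,q[j])),(0,255,0),1)
    cv2.imwrite(f"/tmp/o_{n}.png",c)
a=[cv2.imread(f"/tmp/o_{n}.png") for n in "wst"]
W=np.zeros((600,800,3),np.uint8)
W[:min(600,a[0].shape[0]),:min(500,a[0].shape[1])]=a[0][:600,:500]
b=cv2.resize(a[1],(300,300));W[:300,500:]=b; b=cv2.resize(a[2],(300,300));W[300:,500:]=b
cv2.imwrite("pics/ov.png",W); print([x.shape for x in a])
```

```text
wst [4.88431e+02 1.51934e+02 2.78000e-01] rms px 3.06
wt [4.87119e+02 1.51290e+02 2.46000e-01] rms px 3.36
w [4.80119e+02 1.49663e+02 2.61000e-01] rms px 4.78
s [4.91099e+02 1.53493e+02 3.52000e-01] rms px 1.11
t [4.89811e+02 1.50764e+02 2.38000e-01] rms px 0.69
w [291 146] [350 202]
s [314 194] [351 214]
t [305 201] [332 237]
[(432, 450, 3), (216, 318, 3), (312, 258, 3)]
```

View pics/ov.png

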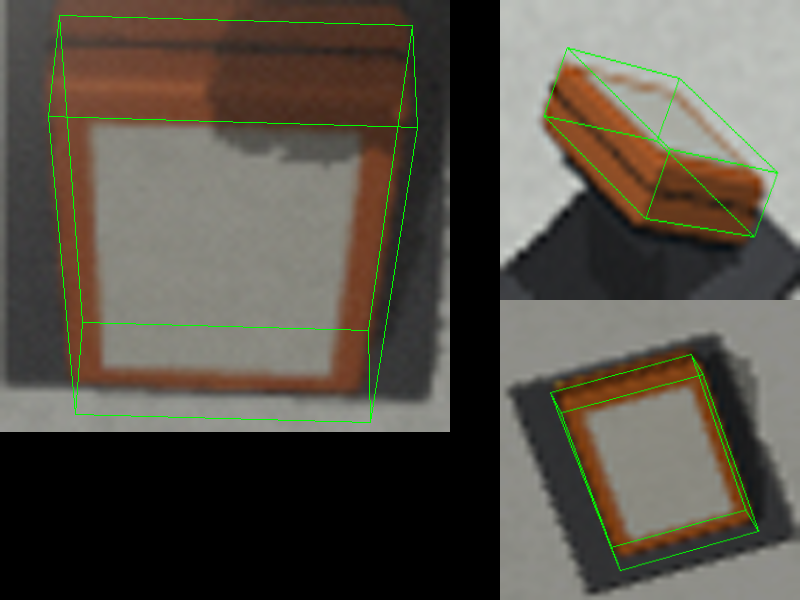

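The overlay (wrist panel low edge at y≈385, top panel edges offset up) puts the case about 4 mm further out than drawn. I take centre (489, 150.7, 61) and yaw 0.24. The grasp is across the width, with the tool leaning 25°.

```bash
cat >> h.py <<'E'
def tl(yaw,deg): return Rn.from_euler('ZYX',[yaw,np.radians(deg),np.pi])
E
python3 - <<'E'
from h import *
R=tl(.24,25); zt=R.apply([0,0,1]); T=np.array([495.4,152.3,51]); print(zt)
rel((T-110*zt,R),(T,R)); print(r.sense()["tcp_rot"])
E
```

```text
[-0.41050517 -0.10045747 -0.90630779]
[0.0448, -0.001, 0.1059] [0.0078, -0.4363, 0.0343]
[-0.0017, -0.0027, 0.2056] [0.0078, -0.4363, 0.0343]
[ 3.14145193e+00 -8.58645598e-06  2.74898308e-01]
```

Emit:
send_rows(targets=[0.045, -0.001, 0.04, 0, -0.12, 0.034, 1, 0.045, -0.001, 0.07, 0, -0.24, 0.034, 1, 0.045, -0.001, 0.09, 0.006, -0.34, 0.034, 1, 0.045, -0.001, 0.106, 0.008, -0.436, 0.034, 1, 0.045, -0.001, 0.106, 0.008, -0.436, 0.034, 1, 0.045, -0.001, 0.106, 0.008, -0.436, 0.034, 1, 0.045, -0.001, 0.106, 0.008, -0.436, 0.034, 1, 0.045, -0.001, 0.106, 0.008, -0.436, 0.034, 1])

```text
clock: 10.02
eef_pos: [541.3, 164.5, 153.3]
tcp_rot: [-3.141, 0.431, 0.241]
contact_force: [-0.6, 0.7, 1.3]
opening: 1.0
grasp_force: 0.0
```

Run:
```python
from h import *
R=tl(.24,25); T=np.array([495.4,152.3,51]); rel((T,R)); s=r.sense(); print(s["tcp_rot"],s["eef_pos"])
f=cams.grab_frame("wrist"); np.savez("w3.npz",**f); g=f["color"]; cv2.imwrite("pics/w3.png",g[:, 120:520])
```

```text
[-0.0005, 0.0009, 0.1128] [-0.0005, -0.0058, 0.0006]
[-3.14082523  0.43055989  0.24065317] [541.31174481 164.45568986 153.29506251]
```

View pics/w3.png

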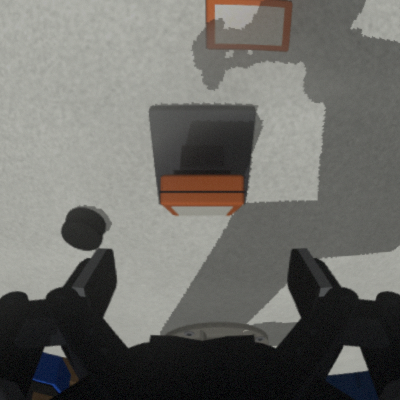

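The end face is at crop (160–244, 177–207), centred at 202. The fingertips at 110 and 295 have their midpoint at 202, so they are aligned. Approach and grip.

Emit:
send_rows(targets=[0, 0.001, 0.025, 0, -0.006, 0, 1, 0, 0.001, 0.05, 0, -0.006, 0, 1, 0, 0.001, 0.07, 0, -0.006, 0, 1, 0, 0.001, 0.085, 0, -0.006, 0, 1, 0, 0.001, 0.1, 0, -0.006, 0, 1, 0, 0.001, 0.113, 0, -0.006, 0, 1, 0, 0.001, 0.113, 0, -0.006, 0, 1, 0, 0.001, 0.113, 0, -0.006, 0, 1])

```text
clock: 10.73
eef_pos: [495.0, 152.3, 50.0]
tcp_rot: [-3.141, 0.439, 0.241]
contact_force: [0.1, -0.6, 0.5]
opening: 1.003
grasp_force: 0.0
```

Emit:
send_rows(targets=[0, 0, 0, 0, 0, 0, -1, 0, 0, 0, 0, 0, 0, -1, 0, 0, 0, 0, 0, 0, -1, 0, 0, 0, 0, 0, 0, -1, 0, 0, 0, 0, 0, 0, -1], grip_force=60)

```text
clock: 11.15
eef_pos: [496.0, 152.7, 50.1]
tcp_rot: [-3.141, 0.439, 0.241]
contact_force: [0.1, -0.2, 9.3]
opening: 0.738
grasp_force: 65.2
```

Emit:
send_rows(targets=[-0.006, 0, -0.0136, 0, 0, 0, -1, -0.017, 0, -0.0363, 0, 0, 0, -1, -0.03, 0, -0.0634, 0, 0, 0, -1, -0.0465, 0, -0.1, 0, 0, 0, -1, -0.0634, 0, -0.136, 0, 0, 0, -1, -0.0634, 0, -0.136, 0, 0, 0, -1, -0.0634, 0, -0.136, 0, 0, 0, -1])

```text
clock: 11.73
eef_pos: [497.3, 152.8, 201.4]
tcp_rot: [-3.141, 0.435, 0.241]
contact_force: [-1.1, 0.2, -3.6]
opening: 0.737
grasp_force: 66.9
```

Run:
```python
from h import *
s=r.sense(); print(s["opening"],s["grasp_force"],s["contact_force"],s["eef_pos"],s["tcp_rot"])
R=tl(.036,-25); rel(([480,60,230],R),([623.1,-255,225],R))
Ri=Rn.from_euler('xyz',s["tcp_rot"]); 
print("2nd leg from first:",(R.inv().apply([143.1,-315,-5])/1000).round(4))
```

```text
0.7371691056442344 66.87767028808594 [-1.12627803  0.19810098 -3.62062555] [497.33659448 152.82247696 201.44546134] [-3.14087314  0.43538359  0.24069571]
[-0.0474, 0.086, -0.0095] [-0.0008, 0.8687, 0.211]
[0.0127, 0.426, -0.0322] [-0.0008, 0.8687, 0.211]
2nd leg from first: [0.1172 0.3199 0.0602]
```

Emit:
send_rows(targets=[-0.047, 0.086, -0.0095, 0, 0.11, 0.026, -1, -0.047, 0.086, -0.0095, 0, 0.22, 0.053, -1, -0.047, 0.086, -0.0095, 0, 0.33, 0.08, -1, -0.047, 0.086, -0.0095, 0, 0.44, 0.107, -1, -0.047, 0.086, -0.0095, 0, 0.55, 0.134, -1, -0.047, 0.086, -0.0095, 0, 0.66, 0.16, -1, -0.047, 0.086, -0.0095, 0, 0.77, 0.187, -1, -0.047, 0.086, -0.0095, -0.0008, 0.8687, 0.211, -1, -0.047, 0.086, -0.0095, -0.0008, 0.8687, 0.211, -1, -0.047, 0.086, -0.0095, -0.0008, 0.8687, 0.211, -1])

```text
clock: 12.57
eef_pos: [476.6, 59.4, 225.8]
tcp_rot: [3.139, -0.426, 0.038]
contact_force: [0.1, 1.2, -1.4]
opening: 0.739
grasp_force: 66.8
```

Run:
```python
from h import *
s=r.sense(); print(s["opening"],s["eef_pos"],s["tcp_rot"],s["qpos"].round(2))
rel(([623.1,-255,225],tl(.036,-25)))
```

```text
0.7388486577586897 [476.61519252  59.44923386 225.82110537] [ 3.13901364 -0.42571884  0.03812725] [ 0.16 -0.11  2.22 -0.09  0.62  1.76]
[0.1221, 0.3197, 0.0571] [0.0017, 0.0106, 0.0019]
```

Emit:
send_rows(targets=[0.013, 0.032, 0.006, 0, 0.0106, 0, -1, 0.024, 0.064, 0.0114, 0, 0.0106, 0, -1, 0.0366, 0.096, 0.017, 0, 0.0106, 0, -1, 0.0488, 0.128, 0.0228, 0, 0.0106, 0, -1, 0.061, 0.16, 0.0285, 0, 0.0106, 0, -1, 0.073, 0.192, 0.034, 0, 0.0106, 0, -1, 0.0855, 0.224, 0.04, 0, 0.0106, 0, -1, 0.0977, 0.256, 0.0457, 0, 0.0106, 0, -1, 0.11, 0.288, 0.051, 0, 0.0106, 0, -1, 0.122, 0.32, 0.057, 0, 0.0106, 0, -1, 0.122, 0.32, 0.057, 0, 0.0106, 0, -1, 0.122, 0.32, 0.057, 0, 0.0106, 0, -1])

```text
clock: 13.57
eef_pos: [626.4, -257.5, 225.6]
tcp_rot: [-3.141, -0.439, 0.036]
contact_force: [0.5, 0.2, -2.3]
opening: 0.738
grasp_force: 67.4
```

Run:
```python
from cf import *
s=r.sense(); print(s["opening"],s["eef_pos"],s["tcp_rot"],s["contact_force"])
rel(([623.1,-255,225],tl(.036,-25)))
a=cams.grab_frame("scene")["color"]; b=cams.grab_frame("top")["color"]; w=cams.grab_frame("wrist")["color"]
cv2.imwrite("pics/s4.png",a); cv2.imwrite("pics/t4.png",b); cv2.imwrite("pics/w4.png",w)
g=s["eef_pos"]-28*Rn.from_euler('xyz',s["tcp_rot"]).apply([0,0,1]); print("G",g)
c=proj("scene",g)[0]; d=proj("top",g)[0]; print(c,d)
def crop(im,c,w,h,W,H):
    x,y=int(c[0]-w/2),int(c[1]-h/2); x=max(0,x);y=max(0,y); return cv2.resize(im[y:y+h,x:x+w],(W,H),interpolation=cv2.INTER_CUBIC)
L=crop(a,c,100,100,400,400); q=((proj("scene",g-[0,0,24]+np.array([[0,0,50.],[0,0,-50]]))-[int(c[0]-50),int(c[1]-50)]+.5)*4).astype(int); cv2.line(L,tuple(map(int,q[0])),tuple(map(int,q[1])),(0,255,0),1)
cv2.imwrite("pics/c4.png",np.hstack([L,crop(w,(320,200),400,400,400,400)]))
```

```text
0.7384573699018258 [ 626.44000067 -257.51264587  225.59091136] [-3.14148608 -0.43874207  0.03576682] [ 0.47246266  0.19566298 -2.29117175]
[-0.0032, -0.0026, -0.0008] [-0.0, -0.0024, -0.0002]
G [ 614.55328622 -257.94096307  250.93894016]
[219.02071323  85.00966264] [464.88106143 150.16105953]
```

View pics/c4.png

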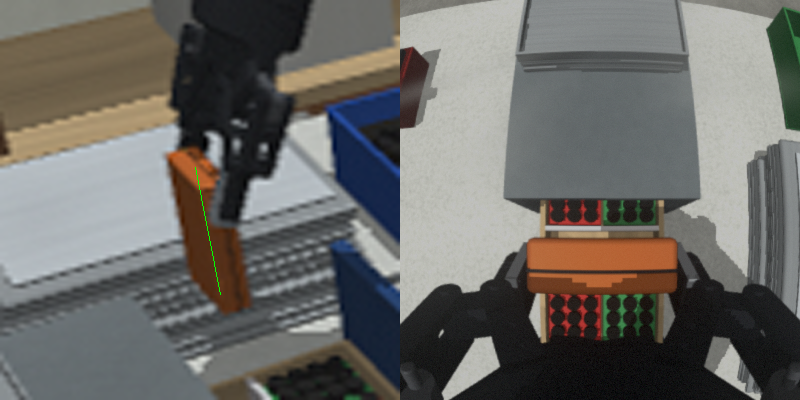

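The case hangs upright along the modelled axis (green line (195,165)–(220,295)). In the wrist panel the rear white divider is at y≈230 and the bay lies right beneath the case. I check the tilt and divider position numerically.

Run:
```python
from cf import *
a=cv2.imread("pics/s4.png"); w=cv2.imread("pics/w4.png"); f=cal("wrist")
m=mask(a,(200,65,240,130)); print("mask",m.min(0),m.max(0),len(m))
s=r.sense(); G=s["eef_pos"]-28*Rn.from_euler('xyz',s["tcp_rot"]).apply([0,0,1])
# directions to left/down only (unoccluded)
sel=[i for i,d in enumerate(D) if not (d[0]>-.05 and d[1]<.35)]
for free in (0,1):
    def fun(p):
        P=G+np.r_[p[0],0,p[1]]+Rn.from_euler('ZY',[.036,-np.pi/2+(p[2] if free else 0)]).apply(BOX)
        return (supp(proj("scene",P),0)-supp(m,.4))[sel]
    q=least_squares(fun,[0,-24,0],x_scale=[10,10,.1],loss='soft_l1'); print(q.x.round(3),np.sqrt(np.mean(q.fun**2)).round(2))
# edges columns in the wrist view at several u : white divider rows
for u in (290,310,330,350):
    col=w[215:245,u].astype(int); print(u,[(215+i,int(c.mean()),int(c.max()-c.min())) for i,c in enumerate(col)][5:26])
for v in (226,228,230,232,234,236): print(v,wray(f,(320,v),60).round(1))
```

```text
mask [211  72] [231 113] 433
[ -1.368 -22.299   0.   ] 0.71
[ -1.839 -21.365  -0.052] 0.55
290 [(220, 47, 29), (221, 72, 81), (222, 88, 111), (223, 90, 116), (224, 78, 92), (225, 94, 20), (226, 177, 1), (227, 188, 1), (228, 188, 3), (229, 177, 2), (230, 154, 9), (231, 127, 37), (232, 146, 61), (233, 152, 64), (234, 152, 64), (235, 148, 64), (236, 139, 62), (237, 112, 59), (238, 75, 58), (239, 74, 84), (240, 85, 96)]
310 [(220, 36, 8), (221, 38, 20), (222, 64, 66), (223, 76, 100), (224, 73, 98), (225, 81, 27), (226, 172, 2), (227, 187, 2), (228, 187, 2), (229, 178, 1), (230, 155, 5), (231, 123, 32), (232, 137, 59), (233, 147, 65), (234, 147, 63), (235, 147, 62), (236, 142, 63), (237, 120, 60), (238, 80, 62), (239, 73, 81), (240, 81, 98)]
330 [(220, 31, 9), (221, 30, 13), (222, 44, 24), (223, 52, 31), (224, 48, 31), (225, 57, 13), (226, 116, 5), (227, 127, 5), (228, 129, 8), (229, 124, 4), (230, 109, 9), (231, 87, 20), (232, 89, 33), (233, 88, 40), (234, 89, 39), (235, 89, 40), (236, 84, 42), (237, 76, 44), (238, 64, 57), (239, 69, 84), (240, 81, 98)]
350 [(220, 22, 10), (221, 26, 9), (222, 41, 19), (223, 49, 30), (224, 45, 27), (225, 64, 9), (226, 121, 4), (227, 127, 5), (228, 127, 6), (229, 120, 4), (230, 107, 9), (231, 85, 24), (232, 87, 36), (233, 87, 39), (234, 90, 38), (235, 88, 39), (236, 85, 39), (237, 74, 44), (238, 58, 58), (239, 74, 82), (240, 82, 97)]
226 [ 638.2 -250.9   60. ]
228 [ 636. -251.   60.]
230 [ 633.7 -251.1   60. ]
232 [ 631.5 -251.2   60. ]
234 [ 629.3 -251.3   60. ]
236 [ 627.  -251.4   60. ]
```

The divider edge at x≈634 agrees with the bay centre at 611. Lowering.

Run:
```python
from h import *
R=tl(.036,-25); rel(([623.1,-255,225],R),([623.1,-255,150],R),([623.1,-255,78],R))
```

```text
[-0.0023, 0.0006, 0.0007] [0.0007, -0.0041, 0.0019]
[-0.0342, 0.0005, 0.0686] [0.0007, -0.0041, 0.0019]
[-0.0649, 0.0004, 0.1337] [0.0007, -0.0041, 0.0019]
```

Emit:
send_rows(targets=[-0.0023, 0.0005, 0.0007, 0, -0.002, 0, -1, -0.0023, 0.0005, 0.0007, 0, -0.002, 0, -1, -0.014, 0.0005, 0.025, 0, -0.002, 0, -1, -0.024, 0.0005, 0.047, 0, -0.002, 0, -1, -0.034, 0.0005, 0.0686, 0, -0.002, 0, -1, -0.0425, 0.0005, 0.087, 0, -0.002, 0, -1, -0.051, 0.0005, 0.105, 0, -0.002, 0, -1, -0.0595, 0.0005, 0.122, 0, -0.002, 0, -1, -0.0649, 0.0005, 0.1337, 0, -0.002, 0, -1, -0.0649, 0.0005, 0.1337, 0, -0.002, 0, -1, -0.0649, 0.0005, 0.1337, 0, -0.002, 0, -1])

```text
clock: 14.83
eef_pos: [622.8, -255.8, 77.4]
tcp_rot: [3.141, -0.437, 0.036]
contact_force: [0.7, -1.2, -1.4]
opening: 0.738
grasp_force: 67.4
```

Run:
```python
from h import *
s=r.sense(); print(s["eef_pos"],s["tcp_rot"],s["contact_force"],s["wrist_torque"],s["opening"])
R=tl(.036,-25); rel(([623.1,-255,78],R),([623.1,-255,72],R))
```

```text
[ 622.83771919 -255.75229215   77.40910563] [ 3.14068991 -0.43744325  0.03645357] [ 0.68901743 -1.15453072 -1.44135486] [-0.0450789   0.32070838 -0.03102588] 0.7384344204183461
[0.0005, -0.0007, -0.0004] [0.0007, -0.0011, 0.0004]
[-0.002, -0.0007, 0.005] [0.0007, -0.0011, 0.0004]
```

Step down in small amounts, watching the force.

Emit:
send_rows(targets=[-0.0008, 0, 0.0018, 0, 0, 0, -1, -0.0017, 0, 0.0036, 0, 0, 0, -1, -0.0025, 0, 0.0054, 0, 0, 0, -1, -0.0025, 0, 0.0054, 0, 0, 0, -1])

```text
clock: 15.17
eef_pos: [623.3, -256.1, 72.2]
tcp_rot: [3.139, -0.439, 0.037]
contact_force: [-0.4, 0.2, -2.2]
opening: 0.737
grasp_force: 67.4
```

Emit:
send_rows(targets=[-0.0004, 0, 0.0009, 0, 0, 0, -1, -0.0008, 0, 0.0018, 0, 0, 0, -1, -0.0008, 0, 0.0018, 0, 0, 0, -1])

```text
clock: 15.42
eef_pos: [623.2, -256.0, 69.9]
tcp_rot: [3.14, -0.438, 0.037]
contact_force: [0.4, -0.5, -2.0]
opening: 0.739
grasp_force: 67.4
```

Emit:
send_rows(targets=[-0.0004, 0, 0.0009, 0, 0, 0, -1, -0.0008, 0, 0.0018, 0, 0, 0, -1, -0.0008, 0, 0.0018, 0, 0, 0, -1])

```text
clock: 15.67
eef_pos: [623.2, -256.0, 67.7]
tcp_rot: [3.14, -0.438, 0.037]
contact_force: [-0.0, -0.1, -2.4]
opening: 0.739
grasp_force: 67.4
```

Emit:
send_rows(targets=[-0.0004, 0, 0.0009, 0, 0, 0, -1, -0.0008, 0, 0.0018, 0, 0, 0, -1, -0.0008, 0, 0.0018, 0, 0, 0, -1])

```text
clock: 15.92
eef_pos: [624.1, -256.1, 67.0]
tcp_rot: [3.14, -0.44, 0.037]
contact_force: [-2.2, 2.6, 6.5]
opening: 0.741
grasp_force: 68.4
```

Floor contact at TCP z≈67, as predicted. I lower the grip force, release, and retreat along the tool axis.

Emit:
send_rows(targets=[0, 0, 0, 0, 0, 0, -1, 0, 0, 0, 0, 0, 0, -1, 0, 0, 0, 0, 0, 0, -1], grip_force=20)

```text
clock: 16.17
eef_pos: [624.1, -256.1, 67.0]
tcp_rot: [3.14, -0.44, 0.037]
contact_force: [-1.3, 2.8, 6.1]
opening: 0.738
grasp_force: 68.4
```

Emit:
send_rows(targets=[0, 0, 0, 0, 0, 0, 0.56, 0, 0, 0, 0, 0, 0, 0.65, 0, 0, 0, 0, 0, 0, 0.8, 0, 0, 0, 0, 0, 0, 1, 0, 0, 0, 0, 0, 0, 1, 0, 0, 0, 0, 0, 0, 1])

```text
clock: 16.67
eef_pos: [623.2, -256.1, 65.9]
tcp_rot: [3.14, -0.438, 0.037]
contact_force: [-0.2, -0.0, 0.6]
opening: 1.003
grasp_force: 0.0
```

Run:
```python
from cf import *
s=r.sense(); print(s["eef_pos"],s["contact_force"],s["opening"],s["grasp_force"])
w=cams.grab_frame("wrist"); np.savez("w5.npz",**w)
m=mask(w["color"],(200,150,440,330)); print(m.min(0),m.max(0),len(m))
o=mask(cv2.imread("pics/w4.png"),(200,150,440,330)); print(o.min(0),o.max(0),len(o))
```

```text
[ 623.24961006 -256.10793707   65.8769753 ] [-0.19010864 -0.00759923  0.55098639] 1.0034702070370338 0.0
[245 235] [397 268] 5071
[246 236] [397 270] 4968
```

Released: the case stayed put in the tool view (mask within 2 px). Retreat.

Emit:
send_rows(targets=[0, 0, -0.01, 0, 0, 0, 1, 0, 0, -0.03, 0, 0, 0, 1, 0, 0, -0.06, 0, 0, 0, 1, 0, 0, -0.09, 0, 0, 0, 1, 0, 0, -0.12, 0, 0, 0, 1, 0, 0, -0.15, 0, 0, 0, 1, 0, 0, -0.18, 0, 0, 0, 1, 0, 0, -0.2, 0, 0, 0, 1, 0, 0, -0.2, 0, 0, 0, 1, 0, 0, -0.2, 0, 0, 0, 1])

```text
clock: 17.55
eef_pos: [538.4, -259.4, 248.8]
tcp_rot: [3.138, -0.441, 0.037]
contact_force: [0.2, -0.1, -0.7]
opening: 1.001
grasp_force: 0.0
```

Run:
```python
from cf import *
s=r.sense(); print(s["eef_pos"],s["contact_force"])
w=cams.grab_frame("wrist"); a=cams.grab_frame("scene")["color"]
np.savez("w6.npz",**w)
m=mask(w["color"],(150,60,480,330)); ms=mask(a,(190,90,240,150)); print("w",m.min(0),m.max(0),"s",ms.min(0),ms.max(0))
def fun(p):
    P=np.r_[p[:2],70.]+Rn.from_euler('ZY',[p[2],-np.pi/2+p[3]]).apply(BOX); return supp(wprojf(w,P),0)-supp(m,.4)
q=least_squares(fun,[611,-255,.036,0],x_scale=[10,10,.1,.1],loss='soft_l1'); print("case x,y,yaw,lean",q.x.round(3),np.sqrt(np.mean(q.fun**2)))
u0=m.min(0)
L=cv2.resize(a[70:170,155:255],(400,400),interpolation=cv2.INTER_CUBIC); R=w["color"][0:400,120:520]
cv2.imwrite("pics/fin.png",np.hstack([L,R]))
```

```text
[ 538.40604707 -259.38662807  248.77156474] [ 0.23041854 -0.12906459 -0.6649196 ]
w [283 119] [351 192] s [221 120] [239 149]
case x,y,yaw,lean [ 6.26970e+02 -2.52208e+02  5.40000e-02  3.18000e-01] 5.179909092609786
```

View pics/fin.png

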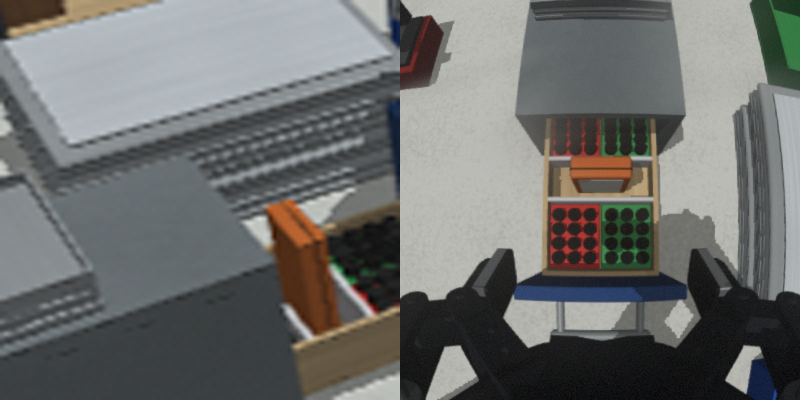

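The final view shows the case standing in the bay between the dividers: its top at right-panel (570–634, 157–180), and the dividers at y≈160 and y≈199. Numeric lean check follows.

Run:
```python
from cf import *
w=dict(np.load("w6.npz")); c=w["color"]
print([(v,c[v,320].tolist()) for v in range(152,204,2)])
for lean in (-.1,0,.1):
    B=np.array([[50,0,12],[50,0,-12],[-50,0,12]],float); P=np.array([611,-255.4,70])+Rn.from_euler('ZY',[.036,-np.pi/2+lean]).apply(B); print(lean,wprojf(w,P)[:,1].round(1))
for v in (150,154,158,162): print(v,"z120",wray(w,(320,v),120)[0].round(1),"z60",wray(w,(320,v),60)[0].round(1))
for v in (176,180,184,188,192,196,200): print(v,"z120",wray(w,(320,v),120)[0].round(1),"z60",wray(w,(320,v),60)[0].round(1),"z20",wray(w,(320,v),20)[0].round(1))
```

```text
[(152, [54, 74, 88]), (154, [59, 78, 90]), (156, [62, 81, 119]), (158, [51, 92, 169]), (160, [49, 91, 171]), (162, [56, 96, 174]), (164, [50, 91, 172]), (166, [51, 92, 171]), (168, [37, 56, 92]), (170, [55, 95, 172]), (172, [55, 99, 178]), (174, [54, 98, 178]), (176, [49, 90, 163]), (178, [41, 62, 109]), (180, [105, 110, 119]), (182, [81, 87, 88]), (184, [79, 88, 88]), (186, [80, 86, 87]), (188, [76, 82, 86]), (190, [79, 85, 86]), (192, [75, 94, 110]), (194, [112, 150, 173]), (196, [128, 156, 173]), (198, [179, 179, 180]), (200, [157, 158, 158]), (202, [86, 86, 91])]
-0.1 [183.  159.8 189.5]
0 [178.  155.3 193.1]
0.1 [173.  151.2 196.6]
150 z120 628.7 z60 646.8
154 z120 624.4 z60 641.6
158 z120 620.1 z60 636.5
162 z120 615.8 z60 631.4
176 z120 601.1 z60 613.8 z20 622.2
180 z120 596.9 z60 608.8 z20 616.7
184 z120 592.8 z60 603.9 z20 611.3
188 z120 588.7 z60 599.0 z20 605.8
192 z120 584.6 z60 594.1 z20 600.4
196 z120 580.5 z60 589.2 z20 595.0
200 z120 576.4 z60 584.3 z20 589.6
```

The observed rows (156, 178, 192) match an upright, centred case (155, 178, 193). The front divider at x≈588 agrees with the drawer at its stop.

```bash
python3 -c "
from rig import r
print(r.sign_off())"
```

```text
the job is handed in; nothing more can be done
None
```

The job is handed in: the drawer is out at its stop and the orange case stands upright and free in the bay, with the arm clear of everything after about 18 s on the robot's clock.

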